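# Load a movement into the bellows test rig

## Task

Take the brass movement frame with the red tag out of the beech stand, set it upright in the open mouth of the test rig and slide it in under the bellows deck until it is fully home against the end stop, easing it up to the stop rather than ramming it. Then throw the keeper lever round behind it, from the red mark until it clicks into the green-marked notch, and let go of everything. Leave the other frames and the loose parts on the tray where they are.

Things in the scene. Friction and masses are not known exactly. Their poses are not given: they have to be found in the camera images.
- frame_red: Frame to load: two upright brass plates 110 long x 3 thick x 100 high, 46 mm over their outer faces, joined by four 8 mm pillars (9 mm in from the ends, 12 and 88 mm up) and wheels; red tag 44 x 38 mm between the plates, at the middle of the top. 0.35 to 0.6 kg, balanced near its middle. Origin: centre of underside; x along the 110, y across the 46. The same both ways round.
- frame_a: A second brass frame of the same size, without a tag, in another slot of the stand. Leave it. Origin and axes as for the tagged frame.
- frame_b: A third brass frame, likewise without a tag. Leave it.
- stand: Slotted beech stand, fixed: base 120 (x) x 273 (y) x 14 mm high, three slots 49 mm wide at y = -92, 0, 92 mm. A frame stands in each, on the base (14 mm above the tray), its length along the stand's x, centred within 8 mm; any frame in any slot. Slot walls rise to 44 mm above the tray: lift a frame over 30 mm to free it. Origin: centre of underside.
- rig: Test rig, fixed. Origin: on the tray under the face of the end stop; +x = direction in which a frame is slid in, z up. Iron base x -250 to +20, y -50 to +50 mm, its top (the floor a frame slides on) 12 mm above the tray. Rigid end stop: block with its face at x = 0, 60 mm high. Beside the mouth at +y the base carries the keeper lever. Other parts: see the rig_ points.
- rig_cheeks (a point): Middle of the channel's entrance, rig x = -95 mm, y = 0, floor level. From here to the stop two straight beech cheeks stand 50 mm apart (2 mm play each side of a frame), 12 mm thick, tops 42 mm above the tray. Towards the mouth they flare out to 82 mm apart at x = -145 mm. Beyond that the floor is open.
- rig_deck (a point): Middle of the front lower edge of the overhanging beech bellows deck: rig x = -72 mm, y = 0, 118 mm above the tray (6 mm over a frame on the floor). Deck: x -72 to +2, y +-56 mm, 10 mm thick, on four posts at y +-45. Two square cuckoo pipes with bellows stand on its front edge from x = -73, up to 250 mm high: a gripper straight above the frame meets them before the frame is home.
- rig_home (a point): Where the underside centre of a fully home frame lies: rig x = -55 mm, y = 0, floor level (12 mm above the tray). Its leading edge then touches the end stop, its trailing edge is at rig x = -110 mm, 38 mm out in front of the deck, and its length lies along rig x.
- rig_mouth (a point): A good place to set down the underside centre of the frame: rig x = -180 mm, y = 0, floor level; the frame is then clear of the deck, its leading edge between the flared cheeks.
- lever (a joint): Keeper lever, rad, vertical pivot: 0 = open (handle to rig +y, red mark; keeper bar to rig -x beside the mouth), growing anticlockwise from above to 1.571, end of travel, green-marked notch (handle to rig -x, bar across behind the frame). Starts at 0 to 0.35, stays where left (about 1 N at the knob). A sprung ball resists from 1.3 (about 4 N); once past 1.48 it snaps the lever home.
- lever_pivot (a point): On the lever's pivot axis: rig x = -119, y = +66 mm, 58 mm above the tray, the level of the arm's upper face. Keeper bar 12 mm wide, 92 mm long, 46 to 58 mm above the tray; handle arm at right angles to it. When closed the bar stands 3 mm behind a fully home frame: it only keeps the frame in. It does not bring a frame left short right up to the stop.
- lever_knob (a point): Middle of the lever's upright red knob, 22 mm in diameter, reaching from 58 to 98 mm above the tray; this point is 82 mm above the tray and 70 mm from the pivot axis. Push it from the side or take it from above; it is fixed to the arm and turns with it, so the fingers should turn too or hold it loosely.
- bird_platform: Green-painted pine bird platform 150 x 60 x 10 mm with a small wooden cuckoo on it, 63 mm high in all. Bystander. Origin: centre of the underside.
- pinion: Steel pinion on a 92 mm arbor, 20 mm in diameter, lying on the tray. Bystander. Origin: under its middle.
- hook_a: Nickel S-shaped weight hook, 76 mm long, of 6 mm wire, lying flat. Bystander. Origin: under its middle.
- hook_b: A second such hook. Bystander.
- guide: Turned cherry pendulum guide, 104 mm high, foot 52 mm in diameter, standing upright. Bystander. Origin: centre of its foot.
Mind the look-alikes: they are no part of the job. Leave any blue or turquoise look-alike of the frame_red alone.

How it is judged:
By the outcome, as a careful person would: the job done as asked, in the order asked, and still so for the second after the job is handed in, with the robot touching nothing.
It also fails if it takes over 64 s, if anything falls off the work surface, if the arm or the gripper's body presses on something with over 40 N, if the wrist force passes 120 N, or if a joint passes its speed limit or range.

## Robot

A 6-joint arm with a two-finger parallel gripper is mounted at the origin on the work surface. World frame = base frame: x ahead of the robot, y to its left, z up, the work surface at z = 0. Lengths are in m, angles in rad, forces in N, time in s.
With the tool pointing down it reaches from about 0.225 to 0.725 m from the base axis. Payload 3.1 kg.
Tool frame: the origin (TCP) lies midway between the tips of the shut fingers; the grasp point (between the pads) lies 19 mm behind it; z points along the fingers, y is the line along which they close (so a half turn about z gives the same grasp; the last joint's range is limited). The gripper opens to 85 mm and grips with 20 to 120 N. Pads are 22 mm wide; open, the fingers measure 114 mm over their backs; the gripper's body (76 mm by 85 mm) begins 54 mm behind the grasp point. The pads swing forward as they close: fully open they stand 13 mm farther back than shut.
Start: joints at [1.121, 0.048, 0.099, 1.622, 0, 1.443], TCP at [0.166, 0.498, 0.231] pointing down, gripper open.
Joint ranges: [-2.91, 2.91], [-0.99, 1.94], [-1.21, 1.42], [-2.12, 2.29], [-1.49, 1.47], [-3.14, 3.14]. Speed limits (rad/s): [2.79, 2.79, 3.14, 3.14, 3.14, 3.14].

## Interface

Orientations are given as a 3x3 rotation matrix whose columns are the frame's x, y, z axes.
In Python, from rig import * gives the robot as it stands.
- The arm moves only by the tool apply_moves, never from a script. Its argument "deltas" is a list of rows, each a list of 7 numbers: the shift along the tool's x, y, z in cm, then the turn, a rotation vector about the tool's x, y, z in degrees, then the opening, from 0 (shut) to 1 (fully open). In form: [[tx, ty, tz, ax, ay, az, grip], ...]. A call has 1 to 5 rows; each row shifts and turns the commanded pose from where the row before left it, along the tool's axes as they then stand; what a row does not reach is not made up. A row lasts 1/12 s, in which the tool goes at most 41.7 mm and 7.16 degrees, less where a joint would pass 70% of its speed; a pose out of reach is approached as far as the arm can. A call with a gripper value outside its range is refused whole. The fingers move at their own pace and stop on an object; "newtons" is the grip in N (left out, the last holds). Time passes only in rows, so rows that do not move let the fingers close. It gives the time, the measured TCP pose, the force, the opening and the grip force at its end, in the units of the state.
- get_obs(): the state, without advancing time (a new reading comes with each control period).
- camera(name): name is "side" or "top"; returns a dict with "color" (384x512x3 uint8, red, green, blue), "z_map" (384x512 float32, m along the optical axis (not along the pixel's ray), 0 where there is no reading), "camera_matrix" (3x3 intrinsics, pixels), "world_to_cam" (4x4, takes a point from world to camera coordinates). Camera axes: x right, y down, z forward; pixel columns grow to the right and rows downward; lengths in m; the calibration is good to about 2 mm. A picture is of the moment at which its call begins.
- job_done(): hands the job in; it is judged then, once.
The state is a dict: "time": time; "joint_pos": joint angles; "joint_velocities": joint speeds; "effort": joint torques, N m; "ee_pos": TCP position; "tool_rot": TCP orientation; "force": force on the tool from outside, world axes, zero at the start; "torque": the same for the moment, N m; "opening": finger opening in m; "gripper_force": force on a finger pad.
Only numpy, scipy, OpenCV 4.12 (cv2) and the standard library are available. Lean on these libraries where they do the work, as an engineer would, in place of code of your own. Each camera call takes 0.05 s, during which the arm holds its last target. There are 200 camera calls.

## Working session

There is one attempt and no reset: what is moved stays moved. The work goes in short steps, Python scripts to look and compute and a tool call to move; the robot and the scene stay as the last step left them, time stands still between calls to the robot, and variables do not carry over. Pictures are saved under pics/ and viewed, at most 10 in all, crops included, and the job is handed in when it is done.

Besides the shell and the picture viewer there is one more tool, called after "Call:" in YAML: its name, and indented under it one key for each argument. apply_moves: Moves the arm, as the interface text tells. Its arguments: {"type":"object","properties":{"deltas":{"type":"array","items":{"type":"array","items":{"type":"number"}}},"newtons":{"type":"number"}},"required":["deltas"]}

```bash
ls; mkdir -p pics; python3 - <<'E'
from rig import *
import cv2,numpy as np
for n in("top","side"):
    c=camera(n);np.savez(n+"0.npz",**c);cv2.imwrite(f"pics/{n}0.png",cv2.resize(c["color"][:,:,::-1],(800,600),interpolation=cv2.INTER_CUBIC))
    print(c["camera_matrix"],c["world_to_cam"])
o=get_obs();print(o)
E
```

```text
pics
[[387.93568822   0.         257.14842104]
 [  0.         387.93568822 191.07146983]
 [  0.           0.           1.        ]] [[-0.01771242 -0.99983262 -0.00458203 -0.01529311]
 [-0.98634954  0.01822355 -0.16365355  0.5748598 ]
 [ 0.16370966  0.00162078 -0.98650723  1.17492122]
 [ 0.          0.          0.          1.        ]]
[[418.28511347   0.         259.10561254]
 [  0.         418.28511347 194.96278682]
 [  0.           0.           1.        ]] [[-0.89943464 -0.43702923  0.00477213  0.51036933]
 [-0.28201449  0.57199344 -0.77025407  0.2478266 ]
 [ 0.33389392 -0.694139   -0.63771929  0.9908516 ]
 [ 0.          0.          0.          1.        ]]
{'time': 0.1, 'joint_pos': array([ 1.12120058e+00,  4.87004018e-02,  9.77364895e-02,  1.62198995e+00,
       -1.85282022e-05,  1.44302422e+00]), 'joint_velocities': array([-8.75336404e-06, -1.53891104e-03,  5.43725221e-03,  1.36392782e-03,
        4.41517000e-04, -4.44638836e-04]), 'effort': array([ 2.40875859e-03, -3.39851797e+01,  3.20935214e+01,  1.58526428e-02,
       -1.27337685e-04,  1.12423214e-05]), 'ee_pos': array([0.165817  , 0.49754258, 0.23021284]), 'tool_rot': array([[-9.48660073e-01,  3.16296093e-01, -9.20981492e-04],
       [ 3.16297329e-01,  9.48658101e-01, -1.95117877e-03],
       [ 2.56546331e-04, -2.14230938e-03, -9.99997672e-01]]), 'force': array([-0.34861195,  0.6836049 ,  0.31616033]), 'torque': array([ 0.00544503, -0.03088921,  0.01387355]), 'gripper_force': 0.0, 'opening': 0.08551891790351658}
```

View pics/top0.png

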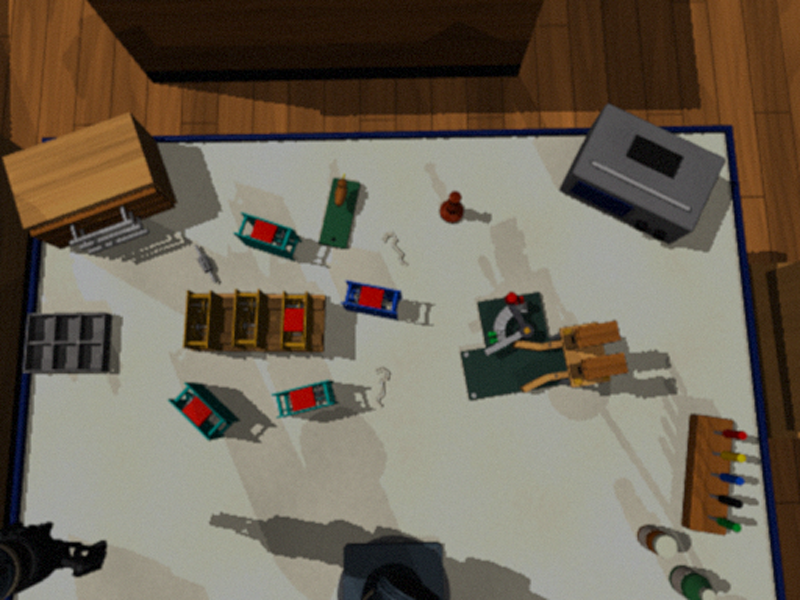

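View pics/side0.png

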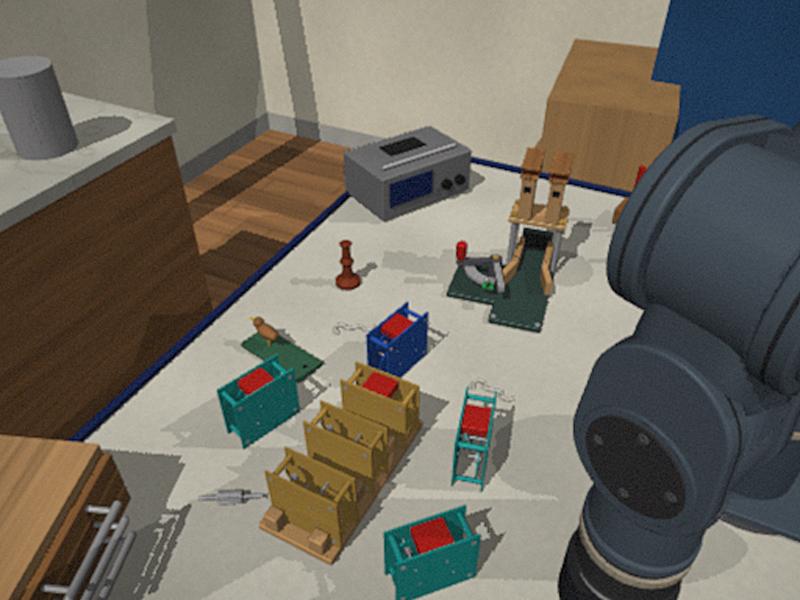

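Top picture (800x600 scale) red-tagged candidates: brass in the stand's right slot (293,320); blue frame (371,297); teal frames (265,232), (203,408), (312,398). The brass one in the stand is the target. The rig is at (470–625,300–400): mouth to the left, knob at (514,298), stop to the right.

```bash
cat >h.py <<'E'
import numpy as np,cv2
def cloud(c):
    z=c["z_map"];K=c["camera_matrix"];v,u=np.mgrid[:z.shape[0],:z.shape[1]]
    p=np.stack([(u-K[0,2])/K[0,0]*z,(v-K[1,2])/K[1,1]*z,z],-1)
    T=np.linalg.inv(c["world_to_cam"]);return p@T[:3,:3].T+T[:3,3]
def rect(P):
    r=cv2.minAreaRect((P[:,:2]*1000).astype(np.float32));return np.round(r[0],1),np.round(r[1],1),round(r[2],1),len(P)
E
python3 - <<'E'
from h import *
T=np.load("top0.npz");S=np.load("side0.npz")
for n,c in(("top",T),("side",S)):
    P=cloud(c);hsv=cv2.cvtColor(c["color"],cv2.COLOR_RGB2HSV);H,s,V=[hsv[...,i].astype(int) for i in range(3)]
    ok=c["z_map"]>0
    x,y,z=P[...,0],P[...,1],P[...,2]
    red=((H<6)|(H>174))&(s>170)&(V>60)&ok&(z<.2)&(x>.2)
    k,L,st,ce=cv2.connectedComponentsWithStats(red.astype(np.uint8))
    for i in range(1,k):
        if st[i,4]>12:
            m=L==i; print(n,"red",np.round(ce[i]*1.5625),st[i,4],np.round(P[m].mean(0),4),rect(P[m]),'zmax',z[m].max().round(4))
    dg=(H>60)&(H<100)&(V<90)&ok&(z<.02)&(z>.003)&(y<-.05)&(x>.2)
    print(n,"base",rect(P[dg]),z[dg].mean())
    st_=ok&(z>.09)&(z<.13)&(y>.1)&(x>.35)&(H>12)&(H<35)&(s>100)
    for a in np.arange(.1,.45,.02): pass
    k,L,st,ce=cv2.connectedComponentsWithStats(cv2.dilate(st_.astype(np.uint8),np.ones((3,3))))
    for i in range(1,k):
        m=(L==i)&st_
        if m.sum()>20: print(n,"brass",np.round(ce[i]*1.5625),rect(P[m]),np.median(z[m]))
    for lo,hi in((.03,.046),(.112,.135),(.23,.27)):
        b=ok&(z>lo)&(z<hi)&(y<-.1)&(y>-.5)&(x>.3)&(x<.6)&(H>8)&(H<30)
        if b.sum()>10: print(n,"beech",lo,rect(P[b]))
c=T["color"]
a=cv2.resize(c[175:240,110:225,::-1],(480,272),interpolation=cv2.INTER_CUBIC)
b=cv2.resize(c[175:265,285:425,::-1],(700,450),interpolation=cv2.INTER_CUBIC)
cv2.imwrite("pics/c1.png",a);cv2.imwrite("pics/c2.png",b)
E
```

```text
top red [263. 231.] 165 [0.7073 0.2449 0.0971] (array([712.3, 258.7]), array([75.2, 38.3]), 70.9, 165) zmax 0.1049
top red [371. 296.] 169 [0.5719 0.0347 0.0961] (array([572.8,  39.3]), array([53.9, 36. ]), 75.0, 169) zmax 0.1057
top red [511. 298.] 46 [ 0.5648 -0.2388  0.0889] (array([ 562.9, -243. ]), array([30.4, 18.3]), 67.7, 46) zmax 0.1029
top red [293. 319.] 176 [0.5288 0.1821 0.1092] (array([536.2, 182.2]), array([58.4, 34.2]), 1.4, 176) zmax 0.1173
top red [302. 398.] 187 [0.3794 0.1658 0.0963] (array([377.9, 174. ]), array([36.7, 61.4]), 13.1, 187) zmax 0.104
top red [196. 411.] 193 [0.3592 0.3637 0.0971] (array([362.4, 366.4]), array([52.2, 38. ]), 48.5, 193) zmax 0.104
top red [734. 434.] 63 [ 0.3012 -0.6285  0.116 ] (array([ 302.9, -644.1]), array([11.8, 41.9]), 6.8, 63) zmax 0.1418
top base (array([ 688. , -356.7]), array([384.4, 720.6]), 44.4, 2109) 0.011256999970865898
top brass [ 82. 177.] (array([817.9, 599.9]), array([179.2, 263.4]), 20.4, 2803) 0.12774779815456205
top brass [199. 319.] (array([531.9, 363.5]), array([ 47.8, 109.8]), 88.1, 353) 0.10496515549670926
t
[... 1256 characters left out ...]
90.7, -354.1]), array([280.9, 708.1]), 63.9, 1603) 0.012617291647469133
side brass [379. 389.] (array([523.2, 179.9]), array([ 49.1, 109.5]), 88.0, 595) 0.10540773503022827
side brass [346. 430.] (array([528.7, 271. ]), array([ 48.6, 110.6]), 88.4, 797) 0.10512297230710455
side brass [ 45. 508.] (array([787.9, 528.6]), array([126.5, 251.5]), 51.3, 2601) 0.12056707261652766
side brass [311. 480.] (array([528.3, 362.6]), array([ 48.9, 111.2]), 88.8, 858) 0.10507674644214599
side beech 0.03 (array([ 472.7, -311.8]), array([172.5, 175.2]), 9.2, 288)
side beech 0.112 (array([ 444.8, -363.4]), array([112.1,  79.9]), 8.8, 348)
side beech 0.23 (array([ 443.8, -357.6]), array([88.7, 69.8]), 9.9, 368)
```

View pics/c1.png

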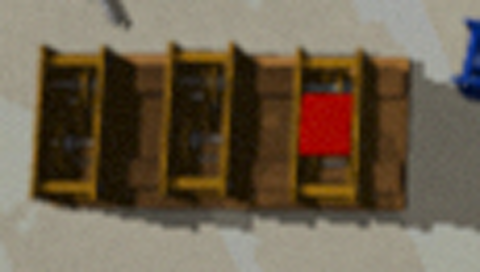

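View pics/c2.png

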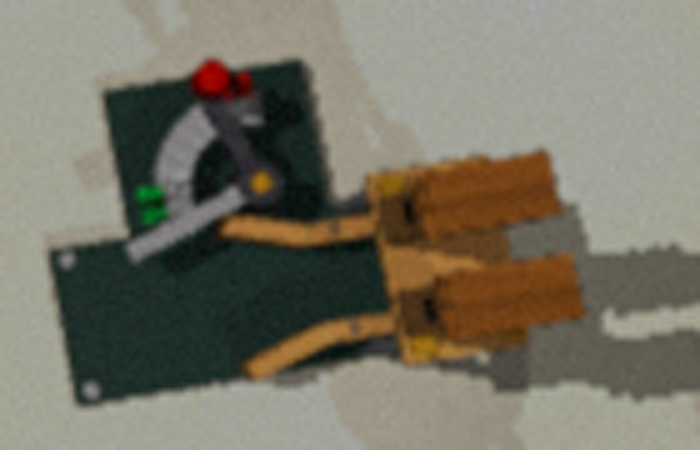

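c1 shows the red-tagged brass frame at crop (327,125) in the right slot, with two untagged ones beside it. c2 shows the lever partly turned (bar end at (135,250) over the mouth, pivot (262,182), knob (213,80)), with the channel running right under the pipes.

```bash
cat >>h.py <<'E'
def rigT(o,deg):
    a=np.radians(deg);ex=np.array([np.sin(a),-np.cos(a)]);ey=np.array([np.cos(a),np.sin(a)]);return np.array(o),ex,ey
E
python3 - <<'E'
from h import *
o,ex,ey=rigT((.4529,-.3977),8.7)
for n in("top","side"):
    c=np.load(n+"0.npz");P=cloud(c);hsv=cv2.cvtColor(c["color"],cv2.COLOR_RGB2HSV);H,s,V=[hsv[...,i].astype(int) for i in range(3)]
    d=P[...,:2]-o;X=d@ex*1000;Y=d@ey*1000;Z=P[...,2]*1000;ok=c["z_map"]>0
    near=ok&(X>-270)&(X<40)&(abs(Y)<160)
    ch=near&(abs(Z-42)<5)&(H>8)&(H<30)&(s>80)
    for lo,hi in((-140,-130),(-125,-115),(-110,-100),(-90,-75),(-75,-60)):
        m=ch&(X>lo)&(X<hi); print(n,lo,[(np.median(Y[q]).round(1),q.sum()) for q in(m&(Y>0),m&(Y<0))])
    b=near&(V<75)&(s>40)&(H>55)&(H<110)&(Z>4)&(Z<20)
    m=b&(X<-175)
    # edge estimates
    print(n,"base xmin",[np.percentile(X[b&(Y>k)&(Y<k+20)],1).round(1) for k in(-40,-20,0)],
     "ymin",[np.percentile(Y[b&(X>k)&(X<k+20)],1).round(1) for k in(-240,-220,-200,-180)])
    dk=near&(abs(Z-128)<7)&(H>8)&(H<30); print("deck x/y range",np.percentile(X[dk],[1,99]),np.percentile(Y[dk],[1,99]))
    pv=near&(abs(Z-58)<8)&(X<-100)&(X>-220)&(Y>-10)&(Y<130)&(s<90)
    kn=near&((H<6)|(H>174))&(s>170)&(Z>60); print("knob",X[kn&(Z>92)].mean(),Y[kn&(Z>92)].mean(),X[kn].mean(),Y[kn].mean(),Z[kn].max())
    br=near&(Z>50)&(Z<75)&(X>-145)&(X<-95)&(Y>40)&(Y<95)&(H>15)&(H<32)&(s>110);print("pivot",X[br].mean(),Y[br].mean(),br.sum())
E
```

```text
top -140 [(np.float64(47.0), np.int64(13)), (np.float64(-40.8), np.int64(14))]
top -125 [(np.float64(44.4), np.int64(13)), (np.float64(-36.6), np.int64(13))]
top -110 [(np.float64(39.0), np.int64(14)), (np.float64(-30.2), np.int64(13))]
top -90 [(np.float64(34.4), np.int64(19)), (np.float64(-28.8), np.int64(20))]
top -75 [(np.float64(34.3), np.int64(20)), (np.float64(-28.2), np.int64(16))]
top base xmin [np.float64(-247.2), np.float64(-246.0), np.float64(-245.7)] ymin [np.float64(-41.9), np.float64(-42.0), np.float64(-41.6), np.float64(-41.9)]
deck x/y range [-71.59222892   0.81908371] [-52.46131945  58.35190618]
knob -140.68175120539323 134.60968405586763 -142.07326323302988 134.5616051771385 102.89105772847095
pivot -118.2760585855624 70.8857806969675 18
side -140 [(np.float64(42.1), np.int64(6)), (np.float64(-46.6), np.int64(9))]
side -125 [(np.float64(36.1), np.int64(11)), (np.float64(-39.8), np.int64(10))]
side -110 [(np.float64(31.5), np.int64(10)), (np.float64(-36.4), np.int64(9))]
side -90 [(np.float64(28.0), np.int64(10)), (np.float64(-34.6), np.int64(12))]
side -75 [(np.float64(28.4), np.int64(10)), (np.float64(-31.7), np.int64(10))]
side base xmin [np.float64(-248.5), np.float64(-248.0), np.float64(-247.0)] ymin [np.float64(-48.8), np.float64(-48.2), np.float64(-47.6), np.float64(-48.8)]
deck x/y range [-73.62356058   2.78838627] [-58.05007799  52.13755978]
knob -117.23259236171764 86.331383768931 -135.15371532489849 113.0459767898686 230.4098303274632
pivot -120.12269578530976 65.12071494050343 9
```

Measured: frame_red centre (0.5247, 0.1806), length at −1.8°; rig origin ≈ (0.453, −0.398), rig y at 8.7°; lever ≈ 0.31. Moving above the pick, gripping 20 mm toward the end that will trail.

Call:
apply_moves:
  deltas:
    - [0, 0, 0, 0, 0, -5.5, 0.9]
    - [0, 0, 0, 0, 0, -5.5, 0.9]
    - [0, 0, 0, 0, 0, -5.6, 0.9]
    - [-2.3, -2.0, 0, 0, 0, 0, 0.9]
    - [-2.3, -2.0, 0, 0, 0, 0, 0.9]

```text
time: 0.52
ee_pos: [0.2102, 0.4564, 0.2304]
tool_rot: [[-1.0, 0.028, -0.001], [0.028, 1.0, -0.001], [0.001, -0.001, -1.0]]
force: [0.5, -0.3, 0.2]
opening: 0.0771
gripper_force: 0.0
```

Call:
apply_moves:
  deltas:
    - [-2.3, -2.0, 0, 0, 0, 0, 0.9]
    - [-2.3, -2.0, 0, 0, 0, 0, 0.9]
    - [-2.3, -2.0, 0, 0, 0, 0, 0.9]
    - [-2.3, -2.0, 0, 0, 0, 0, 0.9]
    - [-2.3, -2.0, 0, 0, 0, 0, 0.9]

```text
time: 0.93
ee_pos: [0.3231, 0.3516, 0.2307]
tool_rot: [[-0.999, 0.032, -0.001], [0.032, 0.999, -0.001], [0.001, -0.001, -1.0]]
force: [0.4, 0.2, -0.6]
opening: 0.0765
gripper_force: 0.0
```

Call:
apply_moves:
  deltas:
    - [-2.3, -2.0, 0, 0, 0, 0, 0.9]
    - [-2.3, -2.0, 0, 0, 0, 0, 0.9]
    - [-2.3, -2.0, 0, 0, 0, 0, 0.9]
    - [-2.3, -2.0, 0, 0, 0, 0, 0.9]
    - [-2.3, -2.0, 0, 0, 0, 0, 0.9]

```text
time: 1.35
ee_pos: [0.4348, 0.248, 0.2307]
tool_rot: [[-0.999, 0.032, -0.001], [0.032, 0.999, -0.0], [0.001, -0.0, -1.0]]
force: [-0.4, -0.4, -0.0]
opening: 0.0769
gripper_force: 0.0
```

Call:
apply_moves:
  deltas:
    - [-2.3, -2.0, 0, 0, 0, 0, 0.9]
    - [-2.0, -2.0, 0, 0, 0, 0, 0.9]
    - [0, 0, 0, 0, 0, 0, 0.9]

```text
time: 1.6
ee_pos: [0.4787, 0.2042, 0.23]
tool_rot: [[-0.999, 0.037, 0.0], [0.037, 0.999, -0.003], [-0.0, -0.003, -1.0]]
force: [0.1, 0.4, 0.1]
opening: 0.0769
gripper_force: 0.0
```

```bash
cat >>h.py <<'E'
def rem(o,xyz,yaw):
    R=o["tool_rot"];a=np.degrees(np.arctan2(R[1,1],R[0,1]))
    az=-((yaw-a+180)%360-180);y=np.radians(yaw);Rt=np.array([[-np.sin(y)*-1*-1*-1,0,0]]) if 0 else None
    ey=np.array([np.cos(y),np.sin(y),0]);ez=np.array([0,0,-1.]);ex=np.cross(ey,ez)
    d=(np.array(xyz)-o["ee_pos"])*100
    print("t",o["time"].__round__(2),"pos",o["ee_pos"].round(4),"yaw",a.round(2),"turn az",round(az,2),"then txyz cm",(d@ex).round(2),(d@ey).round(2),(d@ez).round(2),"tilt",R[:,2].round(3),"F",o["force"].round(1),"open",round(o["opening"],4),"grip",round(o["gripper_force"],1))
E
python3 - <<'E'
from rig import *
from h import *
rem(get_obs(),(.5047,.1806,.072),88.2)
c=camera("top");np.savez("top1.npz",**c)
E
```

```text
t 1.6 pos [0.4787 0.2042 0.23  ] yaw 87.85 turn az -0.35 then txyz cm -2.67 -2.28 15.8 tilt [ 0.    -0.003 -1.   ] F [0.1 0.4 0.1] open 0.0769 grip 0.0
```

Call:
apply_moves:
  deltas:
    - [-1.35, -1.15, 2, 0, 0, -0.3, 0.9]
    - [-1.3, -1.15, 2, 0, 0, 0, 0.9]
    - [0, 0, 2, 0, 0, 0, 0.9]
    - [0, 0, 0, 0, 0, 0, 0.9]
    - [0, 0, 0, 0, 0, 0, 0.9]

```text
time: 2.07
ee_pos: [0.4997, 0.1845, 0.1697]
tool_rot: [[-1.0, 0.026, -0.005], [0.026, 1.0, -0.0], [0.005, -0.001, -1.0]]
force: [0.1, 0.7, 0.4]
opening: 0.0769
gripper_force: 0.0
```

```bash
python3 - <<'E'
from rig import *
from h import *
rem(get_obs(),(.5047,.1806,.072),88.2)
c=camera("side");cv2.imwrite("pics/s1.png",cv2.resize(c["color"][180:340,170:330,::-1],(560,560)))
E
```

```text
t 2.07 pos [0.4997 0.1845 0.1697] yaw 88.51 turn az 0.31 then txyz cm -0.51 -0.38 9.77 tilt [-0.005 -0.    -1.   ] F [0.1 0.7 0.4] open 0.0769 grip 0.0
```

View pics/s1.png

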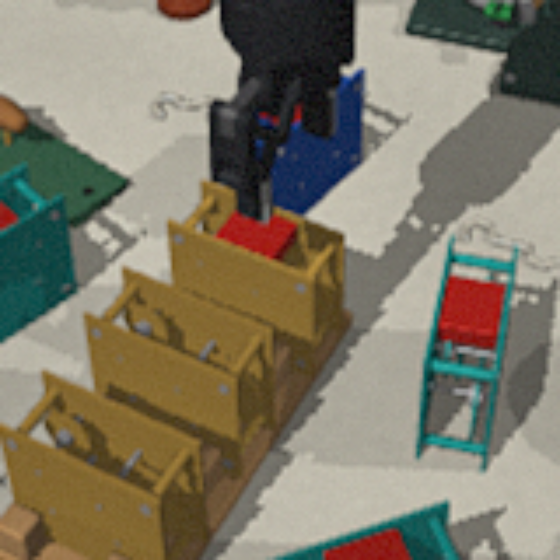

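The picture shows the gripper above the tagged frame (tag at crop (258,232)), fingers straddling it with tips still about 6 cm above. Fine correction, then descent.

Call:
apply_moves:
  deltas:
    - [-0.5, -0.4, 0, 0, 0, 0.3, 0.9]
    - [0, 0, 1.5, 0, 0, 0, 0.9]
    - [0, 0, 1.5, 0, 0, 0, 0.9]
    - [0, 0, 0, 0, 0, 0, 0.9]
    - [0, 0, 0, 0, 0, 0, 0.9]

```text
time: 2.53
ee_pos: [0.5066, 0.1803, 0.142]
tool_rot: [[-0.999, 0.032, 0.0], [0.032, 0.999, 0.0], [-0.0, 0.0, -1.0]]
force: [0.5, 0.3, 0.2]
opening: 0.077
gripper_force: 0.0
```

```bash
python3 - <<'E'
from rig import *
from h import *
rem(get_obs(),(.5047,.1806,.072),88.2)
E
```

```text
t 2.53 pos [0.5066 0.1803 0.142 ] yaw 88.19 turn az -0.01 then txyz cm 0.19 0.03 7.0 tilt [ 0.  0. -1.] F [0.5 0.3 0.2] open 0.077 grip 0.0
```

Call:
apply_moves:
  deltas:
    - [0.2, 0, 1.4, 0, 0, 0, 0.9]
    - [0, 0, 1.4, 0, 0, 0, 0.9]
    - [0, 0, 1.4, 0, 0, 0, 0.9]
    - [0, 0, 1.4, 0, 0, 0, 0.9]
    - [0, 0, 1.4, 0, 0, 0, 0.9]

```text
time: 2.95
ee_pos: [0.5061, 0.1806, 0.0731]
tool_rot: [[-0.999, 0.032, 0.004], [0.032, 0.999, 0.001], [-0.004, 0.001, -1.0]]
force: [-0.1, -0.0, -0.1]
opening: 0.0771
gripper_force: 0.0
```

Call:
apply_moves:
  deltas:
    - [0, 0, 0, 0, 0, 0, 0.7]
    - [0, 0, 0, 0, 0, 0, 0.6]
    - [0, 0, 0, 0, 0, 0, 0.5]
    - [0, 0, 0, 0, 0, 0, 0.4]
    - [0, 0, 0, 0, 0, 0, 0.4]
  newtons: 60

```text
time: 3.37
ee_pos: [0.5058, 0.1804, 0.0732]
tool_rot: [[-0.999, 0.032, 0.003], [0.032, 0.999, 0.001], [-0.003, 0.001, -1.0]]
force: [-0.8, -0.2, 3.1]
opening: 0.0454
gripper_force: 62.2
```

```bash
python3 - <<'E'
from rig import *
from h import *
rem(get_obs(),(.5047,.1806,.072),88.2)
E
```

```text
t 3.37 pos [0.5058 0.1804 0.0732] yaw 88.17 turn az -0.03 then txyz cm 0.11 0.02 0.12 tilt [ 0.003  0.001 -1.   ] F [-0.8 -0.2  3.1] open 0.0454 grip 62.2
```

Call:
apply_moves:
  deltas:
    - [0, 0, -1.0, 0, 0, 0, 0.4]
    - [0, 0, -2.5, 0, 0, 0, 0.4]
    - [0, 0, -3, 0, 0, 0, 0.4]
    - [0, 0, -3, 0, 0, 0, 0.4]
    - [0, 0, -3, 0, 0, 0, 0.4]
  newtons: 80

```text
time: 3.78
ee_pos: [0.5036, 0.1799, 0.197]
tool_rot: [[-0.999, 0.032, -0.002], [0.032, 0.999, -0.0], [0.002, -0.001, -1.0]]
force: [0.3, 0.9, -4.3]
opening: 0.0451
gripper_force: 82.4
```

Call:
apply_moves:
  deltas:
    - [0, 0, -1, 0, 0, 0, 0.4]
    - [0, 0, 0, 0, 0, 0, 0.4]
    - [0, 0, 0, 0, 0, 0, 0.4]

```text
time: 4.03
ee_pos: [0.5046, 0.1801, 0.2057]
tool_rot: [[-0.999, 0.032, -0.0], [0.032, 0.999, -0.0], [0.0, -0.0, -1.0]]
force: [-0.4, 0.6, -5.0]
opening: 0.0455
gripper_force: 82.6
```

```bash
python3 - <<'E'
from rig import *
from h import *
o,ex,ey=rigT((.4529,-.3977),8.7)
t=o-.200*ex
rem(get_obs(),(*t,.210),8.7);print(t)
c=camera("side");cv2.imwrite("pics/s2.png",cv2.resize(c["color"][130:340,170:330,::-1],(440,577)))
E
```

```text
t 4.03 pos [0.5046 0.1801 0.2057] yaw 88.16 turn az 79.46 then txyz cm -36.34 -13.85 -0.43 tilt [-0. -0. -1.] F [-0.4  0.6 -5. ] open 0.0455 grip 82.6
[ 0.42264784 -0.20000122]
```

View pics/s2.png

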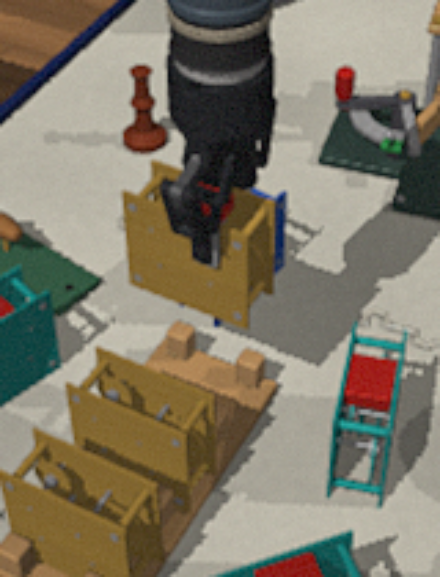

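The tagged frame (crop (205,240)) hangs level, and the other two stay in the stand. Turning and carrying to the mouth.

Call:
apply_moves:
  deltas:
    - [0, 0, 0, 0, 0, 4, 0.4]
    - [0, 0, 0, 0, 0, 6.6, 0.4]
    - [0, 0, 0, 0, 0, 6.6, 0.4]
    - [0, 0, 0, 0, 0, 6.6, 0.4]
    - [0, 0, 0, 0, 0, 6.6, 0.4]

```text
time: 4.5
ee_pos: [0.5028, 0.1798, 0.2025]
tool_rot: [[-0.843, 0.538, -0.006], [0.538, 0.843, -0.001], [0.005, -0.005, -1.0]]
force: [0.5, -0.4, -3.8]
opening: 0.0455
gripper_force: 82.6
```

Call:
apply_moves:
  deltas:
    - [0, 0, 0, 0, 0, 6.6, 0.4]
    - [0, 0, 0, 0, 0, 6.6, 0.4]
    - [0, 0, 0, 0, 0, 6.6, 0.4]
    - [0, 0, 0, 0, 0, 6.6, 0.4]
    - [0, 0, 0, 0, 0, 6.6, 0.4]

```text
time: 4.92
ee_pos: [0.5028, 0.1798, 0.2025]
tool_rot: [[-0.414, 0.91, -0.006], [0.91, 0.414, -0.001], [0.002, -0.006, -1.0]]
force: [-0.9, -0.3, -4.3]
opening: 0.0453
gripper_force: 82.5
```

Call:
apply_moves:
  deltas:
    - [0, 0, 0, 0, 0, 6.6, 0.4]
    - [0, 0, 0, 0, 0, 6.6, 0.4]
    - [0, 0, 0, 0, 0, 3, 0.4]
    - [-1.5, -0.6, 0, 0, 0, 0, 0.4]
    - [-2.6, -1.0, 0, 0, 0, 0, 0.4]

```text
time: 5.33
ee_pos: [0.4934, 0.1386, 0.2024]
tool_rot: [[-0.152, 0.988, -0.006], [0.988, 0.152, 0.001], [0.002, -0.006, -1.0]]
force: [0.2, -2.3, -3.7]
opening: 0.0449
gripper_force: 82.8
```

Call:
apply_moves:
  deltas:
    - [-2.6, -1.0, 0, 0, 0, 0, 0.4]
    - [-2.6, -1.0, 0, 0, 0, 0, 0.4]
    - [-2.6, -1.0, 0, 0, 0, 0, 0.4]
    - [-2.6, -1.0, 0, 0, 0, 0, 0.4]
    - [-2.6, -1.0, 0, 0, 0, 0, 0.4]

```text
time: 5.75
ee_pos: [0.4626, 0.0004, 0.2028]
tool_rot: [[-0.149, 0.989, -0.006], [0.989, 0.149, 0.001], [0.002, -0.006, -1.0]]
force: [0.6, -1.1, -4.4]
opening: 0.0454
gripper_force: 82.8
```

Call:
apply_moves:
  deltas:
    - [-2.6, -1.0, 0, 0, 0, 0, 0.4]
    - [-2.6, -1.0, 0, 0, 0, 0, 0.4]
    - [-2.6, -1.0, 0, 0, 0, 0, 0.4]
    - [-2.6, -1.0, 0, 0, 0, 0, 0.4]
    - [-2.6, -1.0, 0, 0, 0, 0, 0.4]

```text
time: 6.17
ee_pos: [0.4327, -0.1352, 0.2029]
tool_rot: [[-0.149, 0.989, -0.005], [0.989, 0.149, 0.003], [0.003, -0.005, -1.0]]
force: [0.1, -0.4, -5.4]
opening: 0.0452
gripper_force: 82.8
```

Call:
apply_moves:
  deltas:
    - [-2.6, -1.0, 0, 0, 0, 0, 0.4]
    - [-1.5, -0.5, 0, 0, 0, 0, 0.4]
    - [0, 0, 0, 0, 0, 0, 0.4]
    - [0, 0, 0, 0, 0, 0, 0.4]

```text
time: 6.5
ee_pos: [0.4244, -0.1773, 0.2033]
tool_rot: [[-0.147, 0.989, -0.004], [0.989, 0.147, 0.004], [0.004, -0.004, -1.0]]
force: [-0.4, -0.3, -5.1]
opening: 0.0455
gripper_force: 82.8
```

```bash
python3 - <<'E'
from rig import *
from h import *
o,ex,ey=rigT((.4529,-.3977),8.7)
t=o-.200*ex
rem(get_obs(),(*t,.0732),8.7)
E
```

```text
t 6.5 pos [ 0.4244 -0.1773  0.2033] yaw 8.44 turn az -0.26 then txyz cm -2.22 -0.52 13.01 tilt [-0.004  0.004 -1.   ] F [-0.4 -0.3 -5.1] open 0.0455 grip 82.8
```

Call:
apply_moves:
  deltas:
    - [-0.3, -0.5, 2, 0, 0, -0.3, 0.4]
    - [0, 0, 2.5, 0, 0, 0, 0.4]
    - [0, 0, 2.5, 0, 0, 0, 0.4]
    - [0, 0, 2.5, 0, 0, 0, 0.4]
    - [0, 0, 1.5, 0, 0, 0, 0.4]

```text
time: 6.92
ee_pos: [0.4191, -0.1783, 0.0916]
tool_rot: [[-0.156, 0.988, -0.006], [0.988, 0.156, 0.005], [0.005, -0.005, -1.0]]
force: [-0.8, 0.1, -5.1]
opening: 0.0452
gripper_force: 82.9
```

Call:
apply_moves:
  deltas:
    - [0, 0, 0, 0, 0, 0, 0.4]
    - [0, 0, 0, 0, 0, 0, 0.4]

```text
time: 7.08
ee_pos: [0.42, -0.1792, 0.0942]
tool_rot: [[-0.156, 0.988, -0.004], [0.988, 0.156, 0.003], [0.004, -0.004, -1.0]]
force: [0.1, -1.2, -3.9]
opening: 0.0451
gripper_force: 82.8
```

```bash
python3 - <<'E'
from rig import *
from h import *
o,ex,ey=rigT((.4529,-.3977),8.7)
t=o-.200*ex
rem(get_obs(),(*t,.0732),8.7)
for n in("top","side"):
    c=camera(n);P=cloud(c);hsv=cv2.cvtColor(c["color"],cv2.COLOR_RGB2HSV);H,s,V=[hsv[...,i].astype(int) for i in range(3)]
    d=P[...,:2]-o;X=d@ex*1000;Y=d@ey*1000;Z=P[...,2]*1000;ok=c["z_map"]>0
    m=ok&(abs(X+200)<75)&(abs(Y)<50)&(Z>60)&(Z<150)&(H>15)&(H<32)&(s>110)
    Q=np.stack([X[m],Y[m]],1)/1000; print(n,rect(Q),np.percentile(Z[m],98),np.percentile(X[m],[1,99]))
    for k in(-240,-220,-200,-180,-160):
        q=m&(X>k)&(X<k+20); print(k,np.percentile(Y[q],[3,97]).round(1) if q.sum()>4 else None)
    a=c["color"][175:265,285:425] if n=="top" else c["color"][95:225,270:380]
    cv2.imwrite(f"pics/p_{n}.png",cv2.resize(a[:,:,::-1],None,fx=4,fy=4,interpolation=cv2.INTER_CUBIC))
E
python3 -c "
import cv2,numpy as np
a=cv2.imread('pics/p_top.png');b=cv2.imread('pics/p_side.png');print(a.shape,b.shape)
cv2.imwrite('pics/p1.png',np.hstack([cv2.resize(a,(440,283)),cv2.copyMakeBorder(cv2.resize(b,(350,414)),0,0,0,0,0)[:283]]))"
```

```text
t 7.08 pos [ 0.42   -0.1792  0.0942] yaw 8.95 turn az 0.25 then txyz cm -2.1 -0.05 2.1 tilt [-0.004  0.003 -1.   ] F [ 0.1 -1.2 -3.9] open 0.0451 grip 82.8
top (array([-249.7,    1.4]), array([12.3, 45.1]), 0.8, 37) 135.60440867492352 [-256.09945638 -244.21162113]
-240 None
-220 None
-200 None
-180 None
-160 None
side (array([-213.4,   -2.2]), array([47.8, 87.9]), 89.8, 189) 139.12685887621004 [-256.7572561  -183.52191577]
-240 [-25.8  21.1]
-220 [-25.7  19.8]
-200 [-12.   18.1]
-180 None
-160 None
(360, 560, 3) (520, 440, 3)
```

View pics/p1.png

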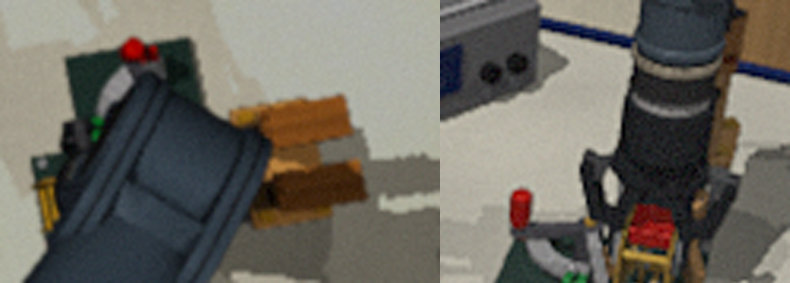

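Frame is upright over the mouth, rear end at left-panel (45,200); it is centred within about 1 mm and clear of the lever bar. Lower to ~2 mm above the floor and slide in.

Call:
apply_moves:
  deltas:
    - [0, 0, 1, 0, 0, 0.2, 0.4]
    - [0, 0, 1.1, 0, 0, 0, 0.4]
    - [-1, 0, 0, 0, 0, 0, 0.4]
    - [-1, 0, 0, 0, 0, 0, 0.4]
    - [-1, 0, 0, 0, 0, 0, 0.4]

```text
time: 7.6
ee_pos: [0.4262, -0.2122, 0.0752]
tool_rot: [[-0.151, 0.989, 0.0], [0.989, 0.151, -0.001], [-0.001, -0.0, -1.0]]
force: [-0.3, -0.6, -4.3]
opening: 0.0452
gripper_force: 82.8
```

Call:
apply_moves:
  deltas:
    - [-0.8, 0, 0, 0, 0, 0, 0.4]
    - [-0.8, 0, 0, 0, 0, 0, 0.4]
    - [0, 0, 0, 0, 0, 0, 0.4]
    - [0, 0, 0, 0, 0, 0, 0.4]

```text
time: 7.93
ee_pos: [0.4286, -0.2275, 0.0756]
tool_rot: [[-0.149, 0.989, 0.0], [0.989, 0.149, 0.0], [0.0, 0.0, -1.0]]
force: [-0.6, -0.1, -4.3]
opening: 0.0451
gripper_force: 82.8
```

```bash
python3 - <<'E'
from rig import *
from h import *
o,ex,ey=rigT((.4529,-.3977),8.7)
rem(get_obs(),(*(o-.122*ex),.0712),8.7);print(get_obs()["torque"])
E
```

```text
t 7.93 pos [ 0.4286 -0.2275  0.0756] yaw 8.59 turn az -0.11 then txyz cm -4.99 -0.17 0.44 tilt [ 0.  0. -1.] F [-0.6 -0.1 -4.3] open 0.0451 grip 82.8
[ 0.12027647  0.07131734 -0.04703499]
```

Call:
apply_moves:
  deltas:
    - [0, -0.15, 0.2, 0, 0, -0.1, 0.4]
    - [-0.5, 0, 0, 0, 0, 0, 0.4]
    - [-0.5, 0, 0, 0, 0, 0, 0.4]
    - [-0.5, 0, 0, 0, 0, 0, 0.4]
    - [0, 0, 0, 0, 0, 0, 0.4]

```text
time: 8.35
ee_pos: [0.4295, -0.2431, 0.0735]
tool_rot: [[-0.152, 0.988, 0.0], [0.988, 0.152, -0.002], [-0.002, 0.0, -1.0]]
force: [0.3, -0.1, -3.7]
opening: 0.0454
gripper_force: 82.9
```

```bash
python3 - <<'E'
from rig import *
from h import *
o,ex,ey=rigT((.4529,-.3977),8.7)
rem(get_obs(),(*(o-.122*ex),.0712),8.7);print(get_obs()["torque"])
E
```

```text
t 8.35 pos [ 0.4295 -0.2431  0.0735] yaw 8.73 turn az 0.03 then txyz cm -3.43 -0.03 0.23 tilt [ 0.    -0.002 -1.   ] F [ 0.3 -0.1 -3.7] open 0.0454 grip 82.9
[ 0.09761707  0.01416296 -0.04519987]
```

No contact; frame is entering the channel cleanly.

Call:
apply_moves:
  deltas:
    - [-0.8, 0, 0, 0, 0, 0, 0.4]
    - [-0.8, 0, 0, 0, 0, 0, 0.4]
    - [-0.8, 0, 0, 0, 0, 0, 0.4]
    - [-0.8, 0, 0, 0, 0, 0, 0.4]
    - [0, 0, 0, 0, 0, 0, 0.4]

```text
time: 8.77
ee_pos: [0.4346, -0.2757, 0.0735]
tool_rot: [[-0.151, 0.989, 0.001], [0.989, 0.151, -0.002], [-0.002, 0.0, -1.0]]
force: [0.4, -1.0, -3.7]
opening: 0.0452
gripper_force: 82.9
```

Call:
apply_moves:
  deltas:
    - [0, 0, 0.1, 0, 0, 0, 0.4]
    - [0, 0, 0.1, 0, 0, 0, 0.4]
    - [0, 0, 0, 0, 0, 0, 0.4]

```text
time: 9.02
ee_pos: [0.4342, -0.2736, 0.0715]
tool_rot: [[-0.152, 0.988, 0.0], [0.988, 0.152, -0.001], [-0.001, 0.0, -1.0]]
force: [1.1, -0.3, -4.0]
opening: 0.0452
gripper_force: 83.2
```

```bash
python3 - <<'E'
from rig import *
from h import *
o,ex,ey=rigT((.4529,-.3977),8.7)
rem(get_obs(),(*(o-.122*ex),.0712),8.7);print(get_obs()["torque"])
E
```

```text
t 9.02 pos [ 0.4342 -0.2736  0.0715] yaw 8.76 turn az 0.06 then txyz cm -0.35 -0.03 0.03 tilt [ 0.    -0.001 -1.   ] F [ 1.1 -0.3 -4. ] open 0.0452 grip 83.2
[-0.0317791  -0.14185627 -0.03817888]
```

Call:
apply_moves:
  deltas:
    - [0, 0, 0.1, 0, 0, 0, 0.4]
    - [0, 0, 0.1, 0, 0, 0, 0.4]
    - [0, 0, 0, 0, 0, 0, 0.4]

```text
time: 9.27
ee_pos: [0.4342, -0.2734, 0.0713]
tool_rot: [[-0.153, 0.988, 0.001], [0.988, 0.153, -0.001], [-0.001, 0.0, -1.0]]
force: [-2.6, 3.4, 5.8]
opening: 0.0452
gripper_force: 84.1
```

Call:
apply_moves:
  deltas:
    - [0, 0, 0, 0, 0, 0, 0.6]
    - [0, 0, 0, 0, 0, 0, 0.68]
    - [0, 0, 0, 0, 0, 0, 0.68]
    - [0, 0, 0, 0, 0, 0, 0.68]

```text
time: 9.6
ee_pos: [0.4343, -0.2735, 0.0694]
tool_rot: [[-0.152, 0.988, 0.0], [0.988, 0.152, -0.0], [-0.0, 0.0, -1.0]]
force: [-0.5, -0.1, 0.2]
opening: 0.0579
gripper_force: 0.0
```

```bash
python3 - <<'E'
from rig import *
from h import *
o,ex,ey=rigT((.4529,-.3977),8.7)
rem(get_obs(),(*(o-.122*ex),.0712),8.7);print(get_obs()["torque"])
E
```

```text
t 9.6 pos [ 0.4343 -0.2735  0.0694] yaw 8.77 turn az 0.07 then txyz cm -0.36 -0.04 -0.18 tilt [ 0. -0. -1.] F [-0.5 -0.1  0.2] open 0.0579 grip 0.0
[-0.04639775 -0.00889297  0.01465247]
```

Call:
apply_moves:
  deltas:
    - [1, 0, 0, 0, 0, 0, 0.68]
    - [1.5, 0, 0, 0, 0, 0, 0.68]
    - [1.5, 0, 0, 0, 0, 0, 0.68]
    - [1.5, 0, 0, 0, 0, 0, 0.68]
    - [1.3, 0, 0, 0, 0, 0, 0.68]
  newtons: 30

```text
time: 10.02
ee_pos: [0.4231, -0.2038, 0.0691]
tool_rot: [[-0.153, 0.988, -0.001], [0.988, 0.153, 0.001], [0.001, -0.0, -1.0]]
force: [-0.0, 0.6, -0.1]
opening: 0.058
gripper_force: 0.0
```

Call:
apply_moves:
  deltas:
    - [0, 0, 0.8, 0, 0, 0, 0.35]
    - [0, 0, 0.8, 0, -4, 0, 0.35]
    - [0, 0, 0, 0, -4, 0, 0.35]
    - [0, 0, 0, 0, -4, 0, 0.35]
    - [0, 0, 0, 0, 0, 0, 0.35]

```text
time: 10.43
ee_pos: [0.4223, -0.2034, 0.0516]
tool_rot: [[-0.153, 0.988, 0.031], [0.966, 0.156, -0.205], [-0.207, -0.002, -0.978]]
force: [0.9, 1.4, -0.3]
opening: 0.03
gripper_force: 0.0
```

```bash
python3 - <<'E'
from rig import *
from h import *
o,ex,ey=rigT((.4529,-.3977),8.7)
ob=get_obs();d=ob["ee_pos"][:2]-o;print("rig",d@ex,d@ey)
rem(ob,(*(o-.172*ex),.0500),8.7)
for n in("top","side"):
    c=camera(n);np.savez(n+"2.npz",**c);P=cloud(c);hsv=cv2.cvtColor(c["color"],cv2.COLOR_RGB2HSV);H,s,V=[hsv[...,i].astype(int) for i in range(3)]
    d=P[...,:2]-o;X=d@ex*1000;Y=d@ey*1000;Z=P[...,2]*1000;ok=c["z_map"]>0
    m=ok&(X>-180)&(X<-75)&(abs(Y)<32)&(Z>95)&(Z<118)&(H>15)&(H<32)&(s>110)
    print(n,m.sum(),np.percentile(X[m],[1,99]) if m.sum() else 0,np.percentile(Y[m],[2,98]) if m.sum() else 0)
c=np.load("side2.npz");cv2.imwrite("pics/push.png",cv2.resize(c["color"][80:230,260:400,::-1],(560,600),interpolation=cv2.INTER_CUBIC))
E
```

```text
rig -0.1966710874516898 -0.000849522387756485
t 10.43 pos [ 0.4223 -0.2034  0.0516] yaw 8.96 turn az 0.26 then txyz cm -2.47 0.08 0.16 tilt [ 0.031 -0.205 -0.978] F [ 0.9  1.4 -0.3] open 0.03 grip 0.0
top 50 [-157.27053547  -77.28001008] [-21.59654386  23.98111014]
side 0 0 0
```

View pics/push.png

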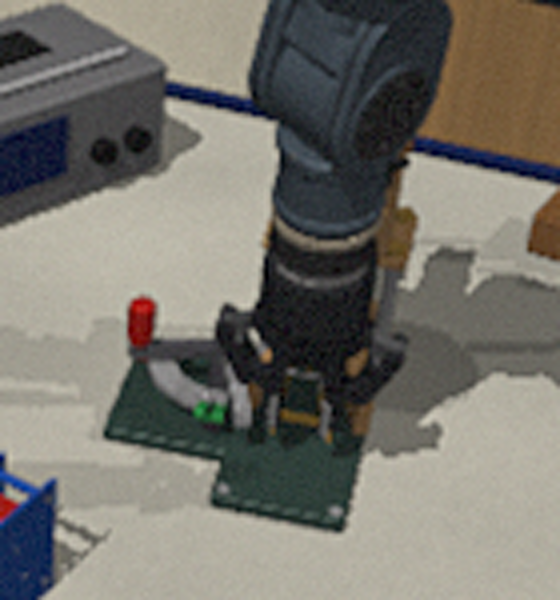

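Fingers (crop (265,430) and (325,435)) stand right behind the two plate ends, leaning back clear of the deck; frame upright between the cheeks. Pushing.

Call:
apply_moves:
  deltas:
    - [-0.78, 0, 0.17, 0, 0, 0.2, 0.35]
    - [-0.78, 0, 0.17, 0, 0, 0, 0.35]
    - [-0.4, 0, 0.08, 0, 0, 0, 0.35]
    - [-0.4, 0, 0.08, 0, 0, 0, 0.35]
    - [-0.4, 0, 0.08, 0, 0, 0, 0.35]

```text
time: 10.95
ee_pos: [0.4283, -0.2339, 0.0535]
tool_rot: [[-0.145, 0.989, 0.032], [0.968, 0.149, -0.202], [-0.204, 0.002, -0.979]]
force: [-1.1, 4.8, 3.0]
opening: 0.03
gripper_force: 2.7
```

Call:
apply_moves:
  deltas:
    - [-0.4, 0, 0.08, 0, 0, 0, 0.35]
    - [-0.4, 0, 0.08, 0, 0, 0, 0.35]
    - [-0.4, 0, 0.08, 0, 0, 0, 0.35]
    - [-0.4, 0, 0.08, 0, 0, 0, 0.35]
    - [-0.4, 0, 0.08, 0, 0, 0, 0.35]

```text
time: 11.37
ee_pos: [0.4312, -0.2543, 0.0536]
tool_rot: [[-0.146, 0.989, 0.032], [0.967, 0.149, -0.204], [-0.207, 0.001, -0.978]]
force: [0.9, 4.7, 2.9]
opening: 0.0302
gripper_force: 2.5
```

```bash
cat >>h.py <<'E'
def rigpos(ob):
    o,ex,ey=rigT((.4529,-.3977),8.7);d=ob["ee_pos"][:2]-o;print("rig mm",(d@ex*1000).round(1),(d@ey*1000).round(1),"z",ob["ee_pos"][2].round(4),"F along x,y,z",(ob["force"][:2]@ex).round(1),(ob["force"][:2]@ey).round(1),ob["force"][2].round(1),"open",ob["opening"],"t",ob["time"])
E
python3 - <<'E'
from rig import *
from h import *
rigpos(get_obs())
E
```

```text
rig mm -145.0 0.3 z 0.0536 F along x,y,z -4.5 1.6 2.9 open 0.03018506935773778 t 11.3667
```

Call:
apply_moves:
  deltas:
    - [-0.4, 0, 0.09, 0, 0, 0, 0.35]
    - [-0.4, 0, 0.09, 0, 0, 0, 0.35]
    - [-0.4, 0, 0.09, 0, 0, 0, 0.35]
    - [-0.2, 0, 0.04, 0, 0, 0, 0.35]
    - [0, 0, 0, 0, 0, 0, 0.35]

```text
time: 11.78
ee_pos: [0.4335, -0.269, 0.0536]
tool_rot: [[-0.145, 0.989, 0.032], [0.967, 0.149, -0.206], [-0.208, 0.001, -0.978]]
force: [1.8, 3.7, 1.9]
opening: 0.0303
gripper_force: 1.7
```

```bash
python3 - <<'E'
from rig import *
from h import *
rigpos(get_obs())
o,ex,ey=rigT((.4529,-.3977),8.7)
c=camera("top");P=cloud(c);hsv=cv2.cvtColor(c["color"],cv2.COLOR_RGB2HSV);H,s,V=[hsv[...,i].astype(int) for i in range(3)]
d=P[...,:2]-o;X=d@ex*1000;Y=d@ey*1000;Z=P[...,2]*1000;ok=c["z_map"]>0
m=ok&(X>-180)&(X<-75)&(abs(Y)<32)&(Z>95)&(Z<118)&(H>15)&(H<32)&(s>110)
print(m.sum(),np.percentile(X[m],[1,5]))
E
```

```text
rig mm -130.2 0.2 z 0.0536 F along x,y,z -3.4 2.3 1.9 open 0.030299620774827278 t 11.7833Traceback (most recent call last):
  File "<stdin>", line 8, in <module>
    return _quantile_unchecked(
        a, q, axis, out, overwrite_input, method, keepdims, weights)
    return _ureduce(a,
                    func=_quantile_ureduce_func,
    ...<5 lines>...
                    overwrite_input=overwrite_input,
                    method=method)
    r = func(a, **kwargs)
    result = _quantile(arr,
                       quantiles=q,
    ...<2 lines>...
                       out=out,
                       weights=wgt)
    slices_having_nans = np.isnan(arr[-1, ...])
                                  ~~~^^^^^^^^^
IndexError: index -1 is out of bounds for axis 0 with size 0
```

Ease in at 1 mm per row.

Call:
apply_moves:
  deltas:
    - [-0.1, 0, 0.02, 0, 0, 0, 0.35]
    - [-0.1, 0, 0.02, 0, 0, 0, 0.35]
    - [-0.1, 0, 0.02, 0, 0, 0, 0.35]
    - [-0.1, 0, 0.02, 0, 0, 0, 0.35]

```text
time: 12.17
ee_pos: [0.4338, -0.2718, 0.0535]
tool_rot: [[-0.146, 0.989, 0.032], [0.967, 0.15, -0.204], [-0.207, 0.001, -0.978]]
force: [0.6, 5.0, 3.7]
opening: 0.0299
gripper_force: 2.8
```

Call:
apply_moves:
  deltas:
    - [-0.1, 0, 0.02, 0, 0, 0, 0.35]
    - [-0.1, 0, 0.02, 0, 0, 0, 0.35]
    - [-0.1, 0, 0.02, 0, 0, 0, 0.35]

```text
time: 12.42
ee_pos: [0.4343, -0.2748, 0.0535]
tool_rot: [[-0.146, 0.989, 0.032], [0.967, 0.15, -0.204], [-0.207, 0.001, -0.978]]
force: [0.5, 5.0, 3.5]
opening: 0.03
gripper_force: 2.8
```

```bash
python3 - <<'E'
from rig import *
from h import *
rigpos(get_obs())
E
```

```text
rig mm -124.3 0.2 z 0.0535 F along x,y,z -4.8 1.3 3.5 open 0.03001973374985689 t 12.4167
```

Call:
apply_moves:
  deltas:
    - [-0.1, 0, 0.02, 0, 0, 0, 0.35]
    - [-0.1, 0, 0.02, 0, 0, 0, 0.35]

```text
time: 12.58
ee_pos: [0.4346, -0.2768, 0.0535]
tool_rot: [[-0.146, 0.989, 0.032], [0.967, 0.15, -0.204], [-0.207, 0.001, -0.978]]
force: [0.7, 5.3, 2.4]
opening: 0.0297
gripper_force: 2.7
```

Call:
apply_moves:
  deltas:
    - [-0.1, 0, 0.02, 0, 0, 0, 0.35]
    - [0, 0, 0, 0, 0, 0, 0.35]

```text
time: 12.75
ee_pos: [0.4348, -0.2781, 0.0535]
tool_rot: [[-0.146, 0.989, 0.032], [0.967, 0.149, -0.205], [-0.207, 0.001, -0.978]]
force: [1.9, 5.9, 2.2]
opening: 0.0299
gripper_force: 2.4
```

```bash
python3 - <<'E'
from rig import *
from h import *
rigpos(get_obs())
E
```

```text
rig mm -121.0 0.2 z 0.0535 F along x,y,z -5.5 2.7 2.2 open 0.0299338701588585 t 12.75
```

Call:
apply_moves:
  deltas:
    - [-0.1, 0, 0.02, 0, 0, 0, 0.35]
    - [0, 0, 0, 0, 0, 0, 0.35]

```text
time: 12.92
ee_pos: [0.435, -0.2791, 0.0536]
tool_rot: [[-0.146, 0.989, 0.032], [0.967, 0.15, -0.205], [-0.207, 0.001, -0.978]]
force: [1.4, 4.9, 2.2]
opening: 0.0301
gripper_force: 2.4
```

Call:
apply_moves:
  deltas:
    - [-0.1, 0, 0.02, 0, 0, 0, 0.35]
    - [0, 0, 0, 0, 0, 0, 0.35]

```text
time: 13.08
ee_pos: [0.4351, -0.28, 0.0536]
tool_rot: [[-0.146, 0.989, 0.032], [0.967, 0.15, -0.205], [-0.207, 0.001, -0.978]]
force: [1.2, 5.4, 2.2]
opening: 0.0296
gripper_force: 2.4
```

```bash
python3 - <<'E'
from rig import *
from h import *
rigpos(get_obs())
E
```

```text
rig mm -119.0 0.2 z 0.0536 F along x,y,z -5.1 1.9 2.2 open 0.029578454034530282 t 13.0833
```

Call:
apply_moves:
  deltas:
    - [-0.1, 0, 0.02, 0, 0, 0, 0.35]
    - [0, 0, 0, 0, 0, 0, 0.35]

```text
time: 13.25
ee_pos: [0.4353, -0.281, 0.0536]
tool_rot: [[-0.146, 0.989, 0.032], [0.967, 0.15, -0.205], [-0.207, 0.001, -0.978]]
force: [1.3, 5.7, 2.0]
opening: 0.0302
gripper_force: 2.4
```

Call:
apply_moves:
  deltas:
    - [-0.1, 0, 0.02, 0, 0, 0, 0.35]
    - [0, 0, 0, 0, 0, 0, 0.35]

```text
time: 13.42
ee_pos: [0.4354, -0.2814, 0.0535]
tool_rot: [[-0.147, 0.989, 0.032], [0.968, 0.15, -0.203], [-0.206, 0.001, -0.979]]
force: [0.4, 7.3, 4.0]
opening: 0.0297
gripper_force: 3.3
```

Call:
apply_moves:
  deltas:
    - [-0.1, 0, 0.02, 0, 0, 0, 0.35]
    - [0, 0, 0, 0, 0, 0, 0.35]

```text
time: 13.58
ee_pos: [0.4354, -0.2816, 0.0535]
tool_rot: [[-0.147, 0.989, 0.032], [0.968, 0.151, -0.201], [-0.204, 0.001, -0.979]]
force: [0.4, 9.5, 5.0]
opening: 0.0301
gripper_force: 4.6
```

Call:
apply_moves:
  deltas:
    - [-0.05, 0, 0.01, 0, 0, 0, 0.35]
    - [0, 0, 0, 0, 0, 0, 0.35]

```text
time: 13.75
ee_pos: [0.4354, -0.2816, 0.0535]
tool_rot: [[-0.148, 0.989, 0.032], [0.968, 0.151, -0.201], [-0.203, 0.001, -0.979]]
force: [-0.7, 10.4, 6.0]
opening: 0.0299
gripper_force: 5.2
```

Stopped at ~10 N while sliding took ~5 N. Back off and verify with the cameras.

Call:
apply_moves:
  deltas:
    - [0.5, 0, -0.1, 0, 0, 0, 0.35]
    - [1.2, 0, -0.25, 0, 0, 0, 0.35]
    - [1.5, 0, -0.3, 0, 4, 0, 0.35]
    - [1.0, 0, 0, 0, 4, 0, 0.35]
    - [0, 0, -1.5, 0, 4, 0, 0.35]

```text
time: 14.17
ee_pos: [0.4257, -0.2373, 0.0636]
tool_rot: [[-0.151, 0.989, -0.007], [0.989, 0.151, 0.007], [0.008, -0.006, -1.0]]
force: [0.3, 0.0, -0.2]
opening: 0.0299
gripper_force: 0.0
```

Call:
apply_moves:
  deltas:
    - [0, 0, -3, 0, 0, 0, 0.45]
    - [0, 0, -3, 0, 0, 0, 0.45]
    - [3, 0, -3, 0, 0, 0, 0.45]
    - [3, 0, -1, 0, 0, 0, 0.45]
    - [3, 0, 0, 0, 0, 0, 0.45]

```text
time: 14.58
ee_pos: [0.4171, -0.1537, 0.1704]
tool_rot: [[-0.147, 0.989, 0.006], [0.989, 0.147, -0.006], [-0.007, 0.006, -1.0]]
force: [1.2, 1.4, 0.1]
opening: 0.039
gripper_force: 0.0
```

Call:
apply_moves:
  deltas:
    - [3, 0, 0, 0, 0, 0, 0.45]
    - [3, 0, 0, 0, 0, 0, 0.45]
    - [0, 0, 0, 0, 0, 0, 0.45]

```text
time: 14.83
ee_pos: [0.4052, -0.0896, 0.1664]
tool_rot: [[-0.153, 0.988, -0.0], [0.988, 0.153, 0.001], [0.001, -0.0, -1.0]]
force: [0.8, 0.1, -0.4]
opening: 0.0384
gripper_force: 0.0
```

```bash
python3 - <<'E'
from rig import *
from h import *
rigpos(get_obs())
o,ex,ey=rigT((.4529,-.3977),8.7)
ims=[]
for n in("top","side"):
    c=camera(n);np.savez(n+"3.npz",**c);P=cloud(c);hsv=cv2.cvtColor(c["color"],cv2.COLOR_RGB2HSV);H,s,V=[hsv[...,i].astype(int) for i in range(3)]
    d=P[...,:2]-o;X=d@ex*1000;Y=d@ey*1000;Z=P[...,2]*1000;ok=c["z_map"]>0
    m=ok&(X>-180)&(X<-75)&(abs(Y)<32)&(Z>60)&(Z<116)&(H>15)&(H<32)&(s>110)
    for lo,hi in((-30,-15),(-15,15),(15,30)):
        q=m&(Y>lo)&(Y<hi);print(n,lo,q.sum(),np.percentile(X[q],[2,10]) if q.sum()>3 else 0,np.percentile(Z[q],[5,95]) if q.sum()>3 else 0)
    dk=ok&(abs(Z-128)<5)&(abs(Y)<60)&(abs(X+35)<50)&(H>8)&(H<30)
    print("deck front",np.percentile(X[dk],[.5,2]))
    kn=ok&((H<6)|(H>174))&(s>170)&(Z>60)&(Z<105)&(abs(X+141)<40)&(abs(Y-130)<40); print("knob",X[kn].mean(),Y[kn].mean())
    a=c["color"][175:265,290:410] if n=="top" else c["color"][90:215,270:380]
    ims.append(cv2.resize(a[:,:,::-1],(400,300 if n=="top" else 455),interpolation=cv2.INTER_CUBIC))
ims[0]=cv2.copyMakeBorder(ims[0],0,155,0,0,0)
cv2.imwrite("pics/home.png",np.hstack(ims))
E
```

```text
rig mm -311.8 -0.6 z 0.1664 F along x,y,z -0.0 0.8 -0.4 open 0.03840114184718605 t 14.8333
top -30 19 [-109.04960036 -108.91044807] [ 75.61036335 113.67770128]
top -15 33 [-104.20199634 -103.14622412] [ 65.05821618 106.1462419 ]
top 15 27 [-108.90200006 -108.4759307 ] [ 64.32535323 114.49640741]
deck front [-71.40384318 -70.92173173]
knob -142.1772699025803 134.57820768926086
side -30 8 [-109.50514519 -108.70596775] [103.19313527 113.1259451 ]
side -15 3 0 0
side 15 17 [-110.26559483 -109.44973265] [66.88139022 96.93901   ]
deck front [-69.06018232 -68.76354725]
knob -146.23615004735277 130.5387992689305
```

View pics/home.png

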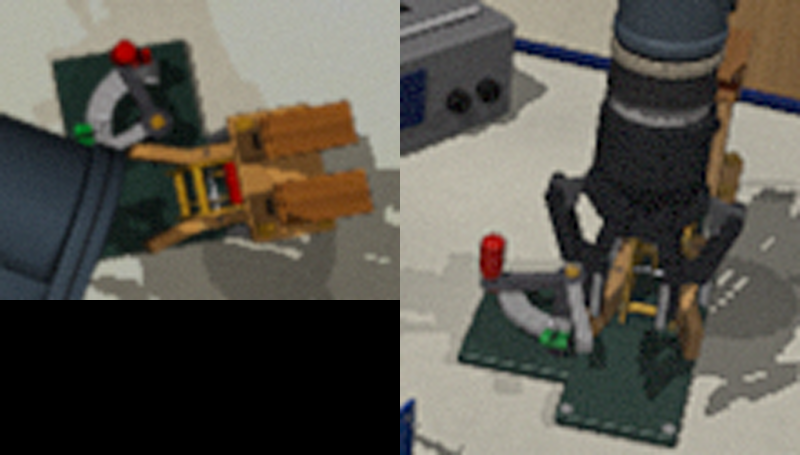

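The picture shows the frame home: rear ends ~37.6 mm in front of the deck edge (left panel (180,190)), tag partly under the deck, level. Knob at left panel (125,52). Now the lever: turn the tool, straddle the knob loosely.

Call:
apply_moves:
  deltas:
    - [0, 0, 0, 0, 0, 6.5, 0.45]
    - [0, 0, 0, 0, 0, 6.5, 0.45]
    - [0, 0, 0, 0, 0, 6.5, 0.45]
    - [0, 0, 0, 0, 0, 6.5, 0.45]
    - [0, 0, 0, 0, 0, 6.5, 0.45]

```text
time: 15.35
ee_pos: [0.4066, -0.0948, 0.166]
tool_rot: [[0.413, 0.911, 0.0], [0.911, -0.413, -0.002], [-0.001, 0.001, -1.0]]
force: [0.6, 0.2, -0.3]
opening: 0.0386
gripper_force: 0.0
```

Call:
apply_moves:
  deltas:
    - [0, 0, 0, 0, 0, 6.5, 0.45]
    - [0, 0, 0, 0, 0, 6.5, 0.45]
    - [0, 0, 0, 0, 0, 6.5, 0.45]
    - [0, 0, 0, 0, 0, 6.5, 0.45]
    - [0, 0, 0, 0, 0, 6.5, 0.45]

```text
time: 15.77
ee_pos: [0.4066, -0.0948, 0.166]
tool_rot: [[0.837, 0.546, 0.0], [0.546, -0.837, -0.002], [-0.001, 0.001, -1.0]]
force: [-0.0, -0.4, -0.7]
opening: 0.0385
gripper_force: 0.0
```

Call:
apply_moves:
  deltas:
    - [0, 0, 0, 0, 0, 6, 0.45]
    - [0, 0, 0, 0, 0, 0, 0.45]

```text
time: 15.93
ee_pos: [0.4066, -0.0947, 0.1661]
tool_rot: [[0.888, 0.459, 0.0], [0.459, -0.888, -0.001], [-0.001, 0.001, -1.0]]
force: [0.1, -0.2, -0.2]
opening: 0.0382
gripper_force: 0.0
```

```bash
python3 - <<'E'
from rig import *
from h import *
o,ex,ey=rigT((.4529,-.3977),8.7)
rigpos(get_obs());rem(get_obs(),(*(o-.142*ex+.1325*ey),.066),-62.4)
E
```

```text
rig mm -306.5 0.1 z 0.1661 F along x,y,z 0.3 0.1 -0.2 open 0.03817541894533355 t 15.9333
t 15.93 pos [ 0.4066 -0.0947  0.1661] yaw -62.65 turn az -0.25 then txyz cm 7.2 19.85 10.01 tilt [ 0.    -0.001 -1.   ] F [ 0.1 -0.2 -0.2] open 0.0382 grip 0.0
```

Call:
apply_moves:
  deltas:
    - [0.7, 2.0, 0, 0, 0, -0.2, 0.45]
    - [1.1, 3.0, 0, 0, 0, 0, 0.45]
    - [1.1, 3.0, 0, 0, 0, 0, 0.45]
    - [1.1, 3.0, 0, 0, 0, 0, 0.45]
    - [1.1, 3.0, 0, 0, 0, 0, 0.45]

```text
time: 16.35
ee_pos: [0.5177, -0.1957, 0.166]
tool_rot: [[0.884, 0.467, 0.0], [0.467, -0.884, -0.001], [-0.0, 0.001, -1.0]]
force: [-0.3, 0.2, 0.4]
opening: 0.0383
gripper_force: 0.0
```

Call:
apply_moves:
  deltas:
    - [1.1, 3.0, 0, 0, 0, 0, 0.45]
    - [1.0, 2.8, 0, 0, 0, 0, 0.45]
    - [0, 0, 1, 0, 0, 0, 0.45]
    - [0, 0, 0, 0, 0, 0, 0.45]
    - [0, 0, 0, 0, 0, 0, 0.45]

```text
time: 16.77
ee_pos: [0.5612, -0.235, 0.1548]
tool_rot: [[0.885, 0.466, -0.003], [0.466, -0.885, 0.002], [-0.002, -0.003, -1.0]]
force: [-1.2, 0.5, 0.9]
opening: 0.0384
gripper_force: 0.0
```

```bash
python3 - <<'E'
from rig import *
from h import *
o,ex,ey=rigT((.4529,-.3977),8.7)
rigpos(get_obs());rem(get_obs(),(*(o-.142*ex+.1325*ey),.066),-62.4)
E
```

```text
rig mm -144.4 131.7 z 0.1548 F along x,y,z -0.6 -1.1 0.9 open 0.038382446460494726 t 16.7667
t 16.77 pos [ 0.5612 -0.235   0.1548] yaw -62.21 turn az 0.19 then txyz cm -0.0 0.26 8.88 tilt [-0.003  0.002 -1.   ] F [-1.2  0.5  0.9] open 0.0384 grip 0.0
```

Call:
apply_moves:
  deltas:
    - [0, 0.2, 1.5, 0, 0, 0.2, 0.45]
    - [0, 0, 1.5, 0, 0, 0, 0.45]
    - [0, 0, 1.5, 0, 0, 0, 0.45]
    - [0, 0, 1.0, 0, 0, 0, 0.45]
    - [0, 0, 1.0, 0, 0, 0, 0.45]

```text
time: 17.18
ee_pos: [0.5628, -0.236, 0.0916]
tool_rot: [[0.886, 0.464, 0.001], [0.464, -0.886, -0.0], [0.001, 0.0, -1.0]]
force: [-0.1, 0.3, -0.0]
opening: 0.0382
gripper_force: 0.0
```

Call:
apply_moves:
  deltas:
    - [0, 0, 1.0, 0, 0, 0, 0.45]
    - [0, 0, 1.0, 0, 0, 0, 0.45]
    - [0, 0, 0.3, 0, 0, 0, 0.45]
    - [0, 0, 0, 0, 0, 0, 0.45]

```text
time: 17.52
ee_pos: [0.5627, -0.2362, 0.0672]
tool_rot: [[0.886, 0.463, -0.001], [0.463, -0.886, 0.001], [-0.001, -0.002, -1.0]]
force: [0.2, -0.3, 0.4]
opening: 0.039
gripper_force: 0.0
```

```bash
python3 - <<'E'
from rig import *
from h import *
o,ex,ey=rigT((.4529,-.3977),8.7)
ob=get_obs();rigpos(ob);rem(ob,(*(o-.142*ex+.1325*ey),.066),-62.4)
# waypoints: theta, chord moves in tool axes
p=ob["ee_pos"][:2];yaw=np.degrees(np.arctan2(*ob["tool_rot"][[1,0],1]))
for th in np.radians(np.arange(25,93,6)).tolist()+[1.571]:
    t=o+ex*(-.119-.070*np.sin(th))+ey*(.066+.070*np.cos(th))
    y=np.radians(yaw);eyt=np.array([np.cos(y),np.sin(y)]);ext=np.array([-np.sin(y),np.cos(y)])*-1
    ext=np.cross([*eyt,0],[0,0,-1])[:2]
    d=(t-p)*100;print(round(th,3),"tx",(d@ext).round(2),"ty",(d@eyt).round(2),"yaw",yaw.round(1));p=t;yaw=np.degrees(th)-81.3
E
```

```text
rig mm -143.1 133.0 z 0.0672 F along x,y,z 0.4 0.1 0.4 open 0.038956547779925035 t 17.5167
t 17.52 pos [ 0.5627 -0.2362  0.0672] yaw -62.42 turn az -0.02 then txyz cm -0.08 0.09 0.12 tilt [-0.001  0.001 -1.   ] F [ 0.2 -0.3  0.4] open 0.039 grip 0.0
0.436 tx -0.16 ty -0.64 yaw -62.4
0.541 tx -0.04 ty -0.73 yaw -56.3
0.646 tx -0.04 ty -0.73 yaw -50.3
0.75 tx -0.04 ty -0.73 yaw -44.3
0.855 tx -0.04 ty -0.73 yaw -38.3
0.96 tx -0.04 ty -0.73 yaw -32.3
1.065 tx -0.04 ty -0.73 yaw -26.3
1.169 tx -0.04 ty -0.73 yaw -20.3
1.274 tx -0.04 ty -0.73 yaw -14.3
1.379 tx -0.04 ty -0.73 yaw -8.3
1.484 tx -0.04 ty -0.73 yaw -2.3
1.588 tx -0.04 ty -0.73 yaw 3.7
1.571 tx -0.0 ty 0.12 yaw 9.7
```

Call:
apply_moves:
  deltas:
    - [-0.16, -0.64, 0, 0, 0, -6, 0.45]
    - [-0.04, -0.73, 0, 0, 0, -6, 0.45]
    - [-0.04, -0.73, 0, 0, 0, -6, 0.45]
    - [-0.04, -0.73, 0, 0, 0, -6, 0.45]
    - [-0.04, -0.73, 0, 0, 0, -6, 0.45]

```text
time: 17.93
ee_pos: [0.5392, -0.2121, 0.0696]
tool_rot: [[0.532, 0.847, 0.003], [0.847, -0.532, -0.002], [-0.0, 0.003, -1.0]]
force: [-0.4, -0.4, -0.9]
opening: 0.0388
gripper_force: 0.5
```

```bash
python3 - <<'E'
from rig import *
from h import *
ob=get_obs();rigpos(ob)
o,ex,ey=rigT((.4529,-.3977),8.7)
y=np.arctan2(*ob["tool_rot"][[1,0],1]);print("yaw",np.degrees(y),"F tool y",ob["force"][:2]@[np.cos(y),np.sin(y)])
d=(ob["ee_pos"][:2]-o)*1000;v=np.array([d@ex+119,d@ey-66]);print("r",np.hypot(*v),"th",np.arctan2(-v[0],v[1]))
c=camera("side");P=cloud(c);hsv=cv2.cvtColor(c["color"],cv2.COLOR_RGB2HSV);H,s,V=[hsv[...,i].astype(int) for i in range(3)]
d=P[...,:2]-o;X=d@ex*1000;Y=d@ey*1000;Z=P[...,2]*1000
kn=((H<6)|(H>174))&(s>170)&(Z>55)&(Z<105)&(abs(X+150)<60)&(abs(Y-105)<60);print(kn.sum(),X[kn].mean(),Y[kn].mean())
E
```

```text
rig mm -170.4 113.3 z 0.0696 F along x,y,z 0.3 -0.5 -0.9 open 0.038784025448576134 t 17.9333
yaw -32.136818890200054 F tool y -0.1619102715543029
r 69.91534335925118 th 0.8268311510929832
71 -171.48202864558402 115.73696401470694
```

Call:
apply_moves:
  deltas:
    - [-0.04, -0.73, 0, 0, 0, -6, 0.45]
    - [-0.04, -0.73, 0, 0, 0, -6, 0.45]
    - [-0.04, -0.73, 0, 0, 0, -6, 0.45]
    - [-0.04, -0.73, 0, 0, 0, -6, 0.45]
    - [-0.04, -0.73, 0, 0, 0, -6, 0.45]

```text
time: 18.4
ee_pos: [0.5049, -0.2014, 0.0697]
tool_rot: [[0.039, 0.999, 0.003], [0.999, -0.039, -0.002], [-0.001, 0.004, -1.0]]
force: [0.5, -1.5, -0.3]
opening: 0.0385
gripper_force: 0.5
```

Call:
apply_moves:
  deltas:
    - [-0.04, -0.73, 0, 0, 0, -6, 0.45]
    - [-0.04, -0.73, 0, 0, 0, -6, 0.45]
    - [0, -0.4, 0, 0, 0, 0, 0.45]
    - [0, 0, 0, 0, 0, 0, 0.45]

```text
time: 18.73
ee_pos: [0.4852, -0.2026, 0.0692]
tool_rot: [[-0.162, 0.987, 0.001], [0.987, 0.162, -0.0], [-0.001, 0.001, -1.0]]
force: [-0.1, 0.3, 0.0]
opening: 0.0384
gripper_force: 0.0
```

```bash
cat >lv.py <<'E'
from rig import *
from h import *
ob=get_obs();rigpos(ob)
o,ex,ey=rigT((.4529,-.3977),8.7)
y=np.arctan2(*ob["tool_rot"][[1,0],1]);print("yaw",np.degrees(y),"F tool y",ob["force"][:2]@[np.cos(y),np.sin(y)])
d=(ob["ee_pos"][:2]-o)*1000;v=np.array([d@ex+119,d@ey-66]);print("r",np.hypot(*v),"th",np.arctan2(-v[0],v[1]))
for n in("side","top"):
    c=camera(n);P=cloud(c);hsv=cv2.cvtColor(c["color"],cv2.COLOR_RGB2HSV);H,s,V=[hsv[...,i].astype(int) for i in range(3)]
    d=P[...,:2]-o;X=d@ex*1000;Y=d@ey*1000;Z=P[...,2]*1000
    kn=((H<6)|(H>174))&(s>170)&(Z>55)&(Z<105)&(abs(X+175)<50)&(abs(Y-85)<60);print(n,kn.sum(),X[kn].mean(),Y[kn].mean())
    np.savez(n+"4.npz",**c)
E
python3 lv.py
```

```text
rig mm -187.9 61.4 z 0.0692 F along x,y,z -0.3 -0.1 0.0 open 0.038416246413509846 t 18.7333
yaw 9.321086224910996 F tool y -0.09155389955848713
r 69.09144815204628 th 1.6367280491850227
side 78 -193.326076786202 64.87853111876389
top 0 nan nanlv.py:10: RuntimeWarning: Mean of empty slice.
  kn=((H<6)|(H>174))&(s>170)&(Z>55)&(Z<105)&(abs(X+175)<50)&(abs(Y-85)<60);print(n,kn.sum(),X[kn].mean(),Y[kn].mean())
  ret = ret.dtype.type(ret / rcount)
```

Call:
apply_moves:
  deltas:
    - [0, 0.3, -0.5, 0, 0, 0, 0.5]
    - [0, 0, -2, 0, 0, 0, 0.5]
    - [0, 0, -3, 0, 0, 0, 0.5]
    - [0, 0, -3, 0, 0, 0, 0.5]
    - [2, 0, -2, 0, 0, 0, 0.5]

```text
time: 19.25
ee_pos: [0.4866, -0.1848, 0.1766]
tool_rot: [[-0.162, 0.987, 0.004], [0.987, 0.162, -0.004], [-0.004, 0.004, -1.0]]
force: [1.5, 0.1, 1.5]
opening: 0.0427
gripper_force: 0.0
```

Call:
apply_moves:
  deltas:
    - [3, 0, 0, 0, 0, 0, 0.5]
    - [3, 0, 0, 0, 0, 0, 0.5]
    - [3, 0, 0, 0, 0, 0, 0.5]
    - [3, 0, 0, 0, 0, 0, 0.5]
    - [0, 0, 0, 0, 0, 0, 0.5]

```text
time: 19.67
ee_pos: [0.4643, -0.0593, 0.1743]
tool_rot: [[-0.17, 0.985, 0.001], [0.985, 0.17, 0.003], [0.003, 0.001, -1.0]]
force: [-0.4, -0.2, -0.4]
opening: 0.0427
gripper_force: 0.0
```

```bash
python3 lv.py; python3 -c "
import numpy as np,cv2
a=np.load('top4.npz')['color'][175:265,290:410,::-1];b=np.load('side4.npz')['color'][90:215,270:380,::-1]
a=cv2.copyMakeBorder(cv2.resize(a,(400,300),interpolation=2),0,155,0,0,0)
cv2.imwrite('pics/end.png',np.hstack([a,cv2.resize(b,(400,455),interpolation=2)]))"
```

```text
rig mm -332.7 62.4 z 0.1743 F along x,y,z 0.1 -0.5 -0.4 open 0.04266727425059237 t 19.6667
yaw 9.783973428339799 F tool y -0.4773458284796945
r 213.77653994891554 th 1.5875224367415617
side 60 -194.34226281888238 65.6628931104651
top 42 -189.88555204156395 70.10727561222585
```

View pics/end.png

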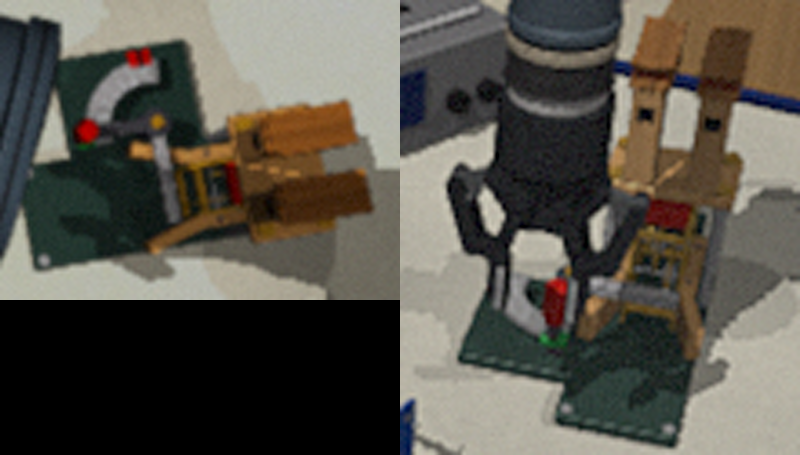

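The picture shows the knob over the green notch (left panel (88,130)), the bar across behind the frame (165,170), and the frame still home with the gripper clear. Handing in.

```bash
python3 -c "
from rig import *
print(job_done())"
```

```text
the job is handed in; nothing more can be done
None
```

The red-tagged frame is fully home against the end stop, the keeper lever is in the green notch, nothing is being held, and the job was handed in at about 20 s of the 64 s allowed.

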